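Test a contact block on the sloping rest with a spring-tipped probe

ROBOT

A 6-joint arm with a two-finger parallel gripper is mounted at the origin on the work surface. World frame = base frame: x ahead of the robot, y to its left, z up, the work surface at z = 0. Lengths are in m, angles in degrees, forces in N, time in s.
With the tool pointing down it reaches from about 0.35 to 0.875 m from the base axis. Payload 4.2 kg.
Tool frame: the origin (TCP) lies between the finger pads, 19 mm behind the fingertips; this is the grasp point; z points along the fingers, y is the line along which they close (so a half turn about z gives the same grasp; the last joint's range is limited). The gripper opens to 87 mm and grips with 3 to 60 N. Pads are 19 mm wide; open, the fingers measure 117 mm over their backs; the gripper's body (75 mm by 190 mm) begins 51 mm behind the grasp point.
Start: joints at [-53.537, 22.042, 0.453, 0, -68.411, -14.817], TCP at [0.231, -0.581, 0.241] pointing down, gripper open.
Joint ranges: [-179.83, 179.83], [-69.29, 118.12], [-61.27, 80.66], [-181.25, 117.63], [-171.15, -9.14], [-177.46, 177.46]. Speed limits (degrees/s): [159.86, 159.86, 180, 180, 180, 180].

INTERFACE

Orientations are given as a 3x3 rotation matrix whose columns are the frame's x, y, z axes.
In Python, from station import r, imaging, models gives the robot as it stands. The module is installed in compiled form; this text tells all that it offers.
- The arm moves only by the tool apply_moves, never from a script. Its argument "moves" is a list of rows, each a list of 2 entries, a list of its own where there are three numbers: the shift along the tool's x, y, z in m, then the turn about the tool's z in degrees. A call has 1 to 5 rows; each row shifts and turns the commanded pose from where the row before left it, along the tool's axes as they then stand; what a row does not reach is not made up. A row lasts 1/12 s, in which the tool goes at most 41.7 mm and 7.16 degrees, less where a joint would pass 70% of its speed; a pose out of reach is approached as far as the arm can. A call is refused whole if a number of a shift passes 0.0417 or a number of a turn 7.16, either way. A call with a gripper value outside its range is refused whole. "hand" is the finger opening in m, from 0 to 0.087, set as the call begins (left out, the last holds). The fingers move at their own pace and stop on an object; the grip force is fixed at half the most. Time passes only in rows, so rows that do not move let the fingers close. It gives the time, the measured TCP pose, the force, the opening and the grip force at its end, in the units of the state.
- r.sense(): the state, without advancing time (a new reading comes with each control period).
- imaging.capture(name): name is "side" or "top"; returns a dict with "frame" (400x640x3 uint8, blue, green, red), "intrinsics" (3x3 intrinsics, pixels), "eye" and "orientation" of the camera in the world. Camera axes: x right, y down, z forward; pixel columns grow to the right and rows downward; lengths in m; the calibration is good to about 2 mm. A picture is of the moment at which its call begins. There is no depth.
- r.finish_job(): hands the job in; it is judged then, once.
Trained networks look in a picture, given as the dict that the camera call returned (one of the last four; its "shot" number tells which), for a name from the list of things; names that differ only in an ending like _2 or _b are one class to them, and where a whole thing is asked for, a point or a joint stands for the part that bears it (a point fixed in the world has none). Each returns a list of dicts, best first, with "confidence" (0 to 1); they miss things now and then, are a little off and sometimes report something else, mostly with a low value. They report only what shows in the picture. A call takes as long as a camera call. They do not tell look-alikes from the thing itself.
- models.cut_out(picture, target): "region" (400x640 bool, what is visible of it) and "extent" ([left, top, width, height] as shares, 0 to 1, of the picture: columns of its width, rows of its height, round what is visible of it).
- models.place_of(picture, target): "at" ([column, row] as shares, 0 to 1, of the picture: columns of its width, rows of its height: a listed point, or the origin of a listed thing).
The state is a dict: "time_s": time; "joints": joint angles; "joint_velocities": joint speeds; "effort": joint torques, N m; "tcp_pos": TCP position; "ee_rot": TCP orientation; "wrist_force": force on the tool from outside, world axes, zero at the start; "moment": the same for the moment, N m; "gripper_width": opening from 0.0 (shut) to 1.0 (fully open); "gripper_force": force on a finger pad.
Only numpy, scipy, OpenCV 4.12 (cv2) and the standard library are available. Lean on these libraries where they do the work, as an engineer would, in place of code of your own. Each camera call takes 0.05 s, during which the arm holds its last target. There are 200 camera calls.

TASK

Lay the black contact block on the narrow sloping rest, flat and centred on its bar, with the screw-stud end at the bottom against the lip, and let go of it. Then take the spring-tipped test probe out of its wooden stand and hold its tip gently on the middle of the block's flat round brass pad, the probe square to the block's face and the spring tip pressed about half-way in. Finish while still holding the probe there, and leave the other things on the bench where they are.

Things in the scene. Friction and masses are not known exactly. Their poses are not given: they have to be found in the camera images.
- block: black moulded contact block, 90 x 36 x 22 mm (its x, y, z), 0.13 to 0.25 kg, lying on the bench. Origin: centre of its underside; z out of the top face, x towards the pad end. On top, at x = +25 mm, a flat round brass pad (16 mm across, 2 mm high); at x = -30 mm a screw stud with a round nut (nut 16 mm across, top 13 mm above the face).
- pad (a point): centre of the top of the block's flat round brass pad, the marked spot (24 mm above the block's underside); axes as the block's
- rest: fixed test rest: a green base plate 120 x 70 x 10 mm (x, y, z of its frame), a green post and on it a steel bar 24 mm wide and 10 mm thick, sloping at 20 degrees (0.35 rad), rising towards the rest's +x (away from the robot, give or take the rest's yaw). Origin: centre of the base plate's underside.
- rest_seat (a point): point on the bar's top surface, on its centreline, at the lip at its low end; 60 mm above the bench, 45 mm to the -x side of the rest's origin. Axes: x up the slope (the bar reaches 100 mm), y across the bar, z square out of the sloping surface. The lip stands 8 mm above the bar and is 24 mm wide. A block fully home has its origin 45 mm up the slope from here.
- stand: fixed wooden stand for the probe, 64 x 64 mm and 85 mm high, with a through hole of 17 mm in the middle of its top. Origin: centre of its underside.
- probe: spring-tipped test probe, 80 g, upright in the stand. Origin: underside of its flange (26 mm across, 4 mm thick), which rests on the stand's top; z along it, away from the tip. Above: a square grey head 14 x 14 mm, to z = 48 mm, sides square to x and y; below: a round shank 14 mm across to z = -50 mm, then the thin brass spring tip to z = -64 mm. Lift it 70 mm to clear the stand.
- probe_head (a point): middle of the probe's square head, 30 mm above the flange's underside, a good place for the TCP when gripping; axes as the probe's
- probe_tip (a point): very end of the probe's spring tip, 64 mm below the probe's origin (it moves up the probe when pressed); axes as the probe's
- plunger (a joint): how far the spring tip is pressed into the probe, m: 0 free, 0.010 fully in, 0.005 half-way. The spring pushes back with 0.5 N at first and 0.5 N more for each mm.
- screwdriver: screwdriver, 190 mm long, lying; a bystander
- wrench: open-ended wrench, 180 mm long, lying; a bystander
- coil: copper-coloured spool, 44 mm across, 38 mm high, standing; a bystander. Origin: centre of its underside
- collar: brass ring, 38 mm across, 16 mm high, lying flat; a bystander. Origin: centre of its underside
- jar: glass jar with steel lid, 60 mm across, 75 mm high; a bystander. Origin: centre of its underside
- spray_can: spray can, 64 mm across, 190 mm high; a bystander. Origin: centre of its underside
- tin: round aluminium tin, 72 mm across, 58 mm high; a bystander. Origin: centre of its underside
Things that resemble listed ones, but are neither listed nor needed, are in the scene too. Leave any blue, orange or turquoise look-alike of the block alone.

How it is judged:
By the outcome, as a careful person would: the job done as asked, in the order asked, and still so for the second after the job is handed in, while the arm keeps its last pose, push and grip.
It also fails if it takes over 54 s, if anything falls off the work surface, if the arm or the gripper's body presses on something with over 40 N, if the wrist force passes 120 N, or if a joint passes its speed limit or range.

## Working session

There is one attempt and no reset: what is moved stays moved. The work goes in short steps, Python scripts to look and compute and a tool call to move; the robot and the scene stay as the last step left them, time stands still between calls to the robot, and variables do not carry over. Pictures are saved under pics/ and viewed, at most 10 in all, crops included, and the job is handed in when it is done.

Besides the shell and the picture viewer there is one more tool, called after "Call:" in YAML: its name, and indented under it one key for each argument. apply_moves: Moves the arm, as the interface text tells. Its arguments: {"type":"object","properties":{"moves":{"type":"array"},"hand":{"type":"number"}},"required":["moves"]}

```bash
mkdir -p pics; cat > h.py <<'E'
import numpy as np, cv2
from station import r, imaging, models
def cap(n): return imaging.capture(n)
def px(at): return np.array([at[0]*640, at[1]*400])
def ray(p,uv):
    K=np.array(p["intrinsics"]);R=np.array(p["orientation"])
    d=R@np.linalg.solve(K,[uv[0],uv[1],1.]); return np.array(p["eye"]),d/np.linalg.norm(d)
def proj(p,X):
    K=np.array(p["intrinsics"]);R=np.array(p["orientation"])
    c=K@(R.T@(np.asarray(X)-np.array(p["eye"]))); return c[:2]/c[2]
def tri(a,b):
    (o1,d1),(o2,d2)=a,b
    s=np.linalg.lstsq(np.c_[d1,-d2],o2-o1,rcond=None)[0]
    x1=o1+s[0]*d1;x2=o2+s[1]*d2; return (x1+x2)/2,np.linalg.norm(x1-x2)
def atz(rr,z): o,d=rr; return o+d*(z-o[2])/d[2]
E
python3 - <<'E'
from h import *
np.set_printoptions(precision=4,suppress=True)
P={n:cap(n) for n in("top","side")}
for n in P: cv2.imwrite(f"pics/{n}0.png",P[n]["frame"]); print(n,P[n]["eye"],np.array(P[n]["orientation"]).tolist(),P[n]["intrinsics"])
for t in["block","pad","rest","rest_seat","stand","probe","probe_head","probe_tip","screwdriver","wrench","coil","collar","jar","spray_can","tin"]:
    for n in P:
        print(t,n,[(px(d["at"]).round(1).tolist(),round(d["confidence"],2)) for d in models.place_of(P[n],t)][:5])
print(r.sense())
E
```

```text
top [ 0.3587 -0.0187  1.1069] [[0.02715601295338897, -0.9892455767376779, 0.14372104879040742], [-0.9996310843608313, -0.026945229504845, 0.0034131783603875625], [0.0004961250487043699, -0.14376071616359778, -0.9896123535749065]] [[402.4728   0.     322.7105]
 [  0.     402.4728 200.013 ]
 [  0.       0.       1.    ]]
side [0.1581 0.7768 0.8634] [[-0.9167685468039282, -0.2590801257824838, 0.30399493419388796], [-0.3992257621600362, 0.6180314310596927, -0.6772414200638106], [-0.012418631919505667, -0.7422362418036733, -0.6700232376077766]] [[447.4985   0.     317.9476]
 [  0.     447.4985 199.9058]
 [  0.       0.       1.    ]]
block top [([216.5, 189.8], 0.98), ([170.9, 205.8], 0.98), ([232.6, 237.4], 0.82), ([186.8, 271.6], 0.65)]
block side [([258.2, 302.0], 0.94), ([249.8, 359.0], 0.73), ([316.7, 305.2], 0.58), ([335.9, 364.0], 0.57)]
pad top [([222.1, 180.9], 0.85), ([227.8, 247.3], 0.76), ([192.4, 275.8], 0.64), ([161.5, 201.4], 0.61), ([326.0, 162.5], 0.33)]
pad side [([238.8, 358.9], 0.9), ([328.2, 303.4], 0.84), ([250.5, 287.6], 0.59), ([350.6, 347.0], 0.57)]
rest top [([32
[... 992 characters left out ...]
, 0.89), ([296.0, 198.7], 0.31)]
tin top [([458.4, 141.1], 0.96), ([385.8, 130.8], 0.38)]
tin side [([310.5, 137.5], 0.63)]
{'time_s': 1.6, 'joints': array([-53.5363,  22.043 ,   0.4532,  -0.0007, -68.4108, -14.8167]), 'joint_velocities': array([-0.0203,  0.0493, -0.0021,  0.0464, -0.0346, -0.0395]), 'effort': array([  0.0002, -39.0468,  18.7623,   4.2245,   0.0155,  -0.    ]), 'tcp_pos': array([ 0.2306, -0.5809,  0.2412]), 'ee_rot': array([[-0.9295, -0.3689,  0.    ],
       [-0.3689,  0.9295,  0.    ],
       [-0.    ,  0.    , -1.    ]]), 'wrist_force': array([0.9444, 0.5285, 0.1152]), 'moment': array([-0.0268,  0.0144,  0.0101]), 'gripper_force': 0.0, 'gripper_width': 1.0014435468328302}
```

View pics/top0.png

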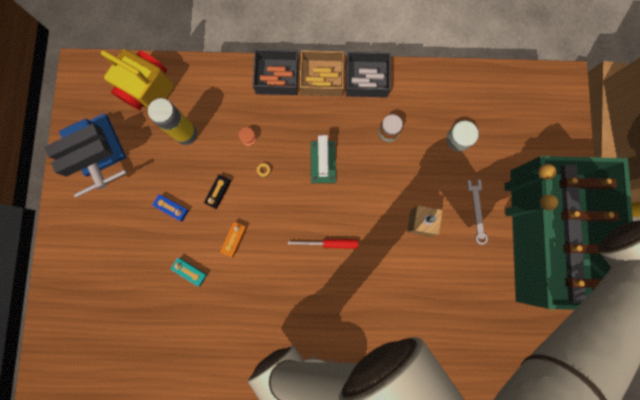

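View pics/side0.png

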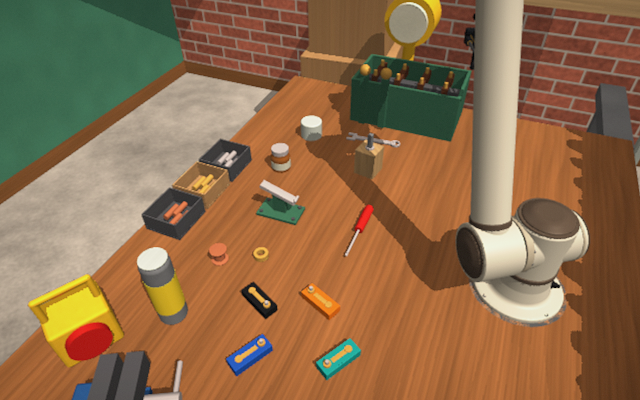

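The top view shows the black block at (217,190), the rest at (323,160) and the probe stand at (428,220). In the side view they are at (258,300), (281,200) and (370,155). The blue, orange and turquoise look-alikes sit next to the black block. Next I fit the poses to the masks from both views.

```bash
cat >> h.py <<'E'
from scipy.optimize import minimize
from scipy.spatial.transform import Rotation as Ro
def box(c,s): 
    g=np.array(np.meshgrid([-.5,.5],[-.5,.5],[-.5,.5])).reshape(3,-1).T; return np.array(c)+g*np.array(s)
def cyl(c,d,h):
    t=np.linspace(0,2*np.pi,24,endpoint=False); q=np.c_[d/2*np.cos(t),d/2*np.sin(t)]
    return np.array(c)+np.r_[np.c_[q,0*t],np.c_[q,0*t+h]]
SL=Ro.from_euler('y',-20,degrees=True).as_matrix()
seat=np.array([-.045,0,.060])
MODEL={"block":[box([0,0,.011],[.09,.036,.022]),cyl([.025,0,.022],.016,.002),cyl([-.03,0,.022],.016,.013)],
"rest":[box([0,0,.005],[.12,.07,.01]),box([.05,0,-.005],[.1,.024,.01])@SL.T+seat,box([-.002,0,-.001],[.004,.024,.018])@SL.T+seat],
"stand":[box([0,0,.0425],[.064,.064,.085])],
"probe":[cyl([0,0,0],.026,.004),box([0,0,.026],[.014,.014,.044])]}
def Tf(V,x,y,z,yaw): return V@Ro.from_euler('z',yaw).as_matrix().T+[x,y,z]
def render(p,parts,S=4):
    m=np.zeros((400*S,640*S),np.uint8)
    for V in parts:
        uv=np.array([proj(p,X) for X in V]); h=cv2.convexHull(((uv+.5)*S-.5).astype(np.float32))
        cv2.fillConvexPoly(m,np.round(h*16).astype(np.int32),1,shift=4)
    return cv2.resize(m.astype(np.float32),(640,400),interpolation=cv2.INTER_AREA)
def fit(views,parts,x0,freez=True):
    def f(q):
        x,y,z,w=q[0]/100,q[1]/100,q[2]/100,q[3]/5
        L=0
        for p,M in views:
            m=render(p,[Tf(V,x,y,z,w) for V in parts]); L+=np.abs(m-M).sum()/M.sum()
        return L+ (0 if freez else 1e3*(q[2]-x0[2]*100)**2)
    q0=np.array([x0[0]*100,x0[1]*100,x0[2]*100,x0[3]*5])
    sim=np.vstack([q0]+[q0+np.eye(4)[i]*[1,1,.5,.7][i] for i in range(4)])
    o=minimize(f,q0,method="Nelder-Mead",options=dict(initial_simplex=sim,xatol=.003,fatol=1e-4,maxiter=160))
    return [*(o.x[:3]/100),np.degrees(o.x[3]/5)],o.fun
E
cat > m.py <<'E'
from h import *
np.set_printoptions(precision=4,suppress=True)
P={n:cap(n) for n in("top","side")}
def mask(n,t,near):
    c=[d for d in models.cut_out(P[n],t)]
    best=None
    for d in c:
        M=d["region"]; v,u=np.nonzero(M)
        if len(u) and np.hypot(u.mean()-near[0],v.mean()-near[1])<18 and best is None: best=M
    return best
N={"block":((217,190),(258,300)),"rest":((323,160),(281,200)),"stand":((427,222),(370,158)),"probe":((431,217),(371,142))}
V={}
for t,(a,b) in N.items():
    ms=[(P[n],mask(n,t,c)) for n,c in(("top",a),("side",b))]
    ms=[(p,M) for p,M in ms if M is not None]
    for p,M in ms: v,u=np.nonzero(M); print(t,M.sum(),u.min(),u.max(),v.min(),v.max(),u.mean().round(1),v.mean().round(1))
    V[t]=ms
    g=atz(ray(P["top"],a),.02 if t!="probe" else .1)
    z0={"probe":.085}.get(t,0)
    for w in ([1.1,-2.0,.3] if t=="block" else [0,.4]if t=="rest" else [0,.4,-.4]):
        for fz in (True,False):
            try: q,L=fit([(p,M.astype(np.float32)) for p,M in ms],MODEL[t],[g[0],g[1],z0,w],fz); print("  ",fz,np.array(q),round(L,3))
            except Exception as e: print(e)
im=[]
for n,cs in(("top",[(217,190),(323,160),(428,220)]),("side",[(258,300),(281,200),(370,150)])):
    im.append(np.hstack([cv2.resize(P[n]["frame"][c[1]-22:c[1]+22,c[0]-22:c[0]+22],(264,264),interpolation=cv2.INTER_CUBIC) for c in cs]))
cv2.imwrite("pics/crop1.png",np.vstack(im))
E
time python3 m.py
```

```text
block 493 204 230 175 208 216.7 191.7
block 695 241 275 282 318 258.6 299.4
   True [  0.5343   0.2781  -0.0008 -23.6297] 0.158
   False [  0.5339   0.2779  -0.     -24.1768] 0.167
   True [  0.5343   0.2778  -0.0004 -24.0904] 0.156
   False [  0.5342   0.2779  -0.0001 -23.9379] 0.193
   True [  0.5339   0.2779  -0.0006 -23.5234] 0.158
   False [  0.5341   0.278    0.     -23.7627] 0.156
rest 1090 310 335 136 183 322.5 160.9
rest 1154 258 302 181 223 279.8 204.3
   True [ 0.6264 -0.0113  0.0008  3.5573] 0.195
   False [ 0.6266 -0.0114 -0.      3.4911] 0.194
   True [ 0.6267 -0.0113  0.0005  2.765 ] 0.196
   False [ 0.627  -0.0112 -0.      3.4798] 0.196
stand 737 407 441 206 236 423.5 221.5
stand 864 353 383 139 178 367.7 159.2
   True [ 0.4639 -0.2837 -0.0006 -9.6702] 0.349
   False [ 0.4638 -0.2837  0.     -9.4929] 0.35
   True [ 0.4645 -0.2864 -0.0093 80.8701] 0.415
   False [ 0.4638 -0.2833 -0.     79.921 ] 0.351
   True [ 0.4641 -0.2842 -0.0021 -9.6795] 0.354
   False [ 0.4638 -0.2836  0.     -8.7914] 0.353
   True [ 0.4692 -0.2885  0.085   0.    ] 0.0
   False [ 0.4692 -0.2885  0.085   0.    ] 0.0
   True [ 0.4692 -0.2885  0.085  22.9183] 0.0
   False [ 0.4692 -0.2885  0.085  22.9183] 0.0
   True [  0.4692  -0.2885   0.085  -22.9183] 0.0
   False [  0.4692  -0.2885   0.085  -22.9183] 0.0
real	0m29.114s
user	0m34.985s
sys	0m5.191s
```

View pics/crop1.png

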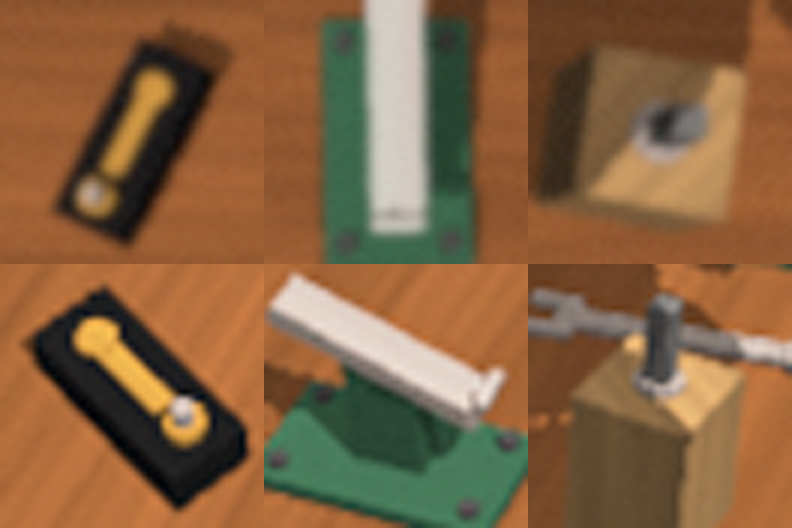

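Call:
apply_moves:
  moves:
    - [[-0.025,0.0286,0],0]
    - [[-0.025,0.0286,0],0]
    - [[-0.025,0.0286,0],0]
    - [[-0.025,0.0286,0],0]
    - [[-0.025,0.0286,0],0]

```text
time_s: 2.52
tcp_pos: [0.2941, -0.4003, 0.2413]
ee_rot: [[-0.93, -0.368, 0.0], [-0.368, 0.93, -0.0], [-0.0, -0.0, -1.0]]
wrist_force: [0.6, 0.5, 1.0]
gripper_width: 1.003
gripper_force: 0.0
```

Call:
apply_moves:
  moves:
    - [[-0.025,0.0286,0],0]
    - [[-0.025,0.0286,0],0]
    - [[-0.025,0.0286,0],0]
    - [[-0.025,0.0286,0],0]
    - [[-0.025,0.0286,0],0]

```text
time_s: 2.93
tcp_pos: [0.3576, -0.2212, 0.2416]
ee_rot: [[-0.93, -0.369, 0.001], [-0.369, 0.93, -0.0], [-0.001, -0.001, -1.0]]
wrist_force: [0.9, 0.2, 0.0]
gripper_width: 1.005
gripper_force: 0.0
```

Call:
apply_moves:
  moves:
    - [[-0.025,0.0286,0],0]
    - [[-0.025,0.0286,0],0]
    - [[-0.025,0.0286,0],0]
    - [[-0.025,0.0286,0],0]
    - [[-0.025,0.0286,0],0]

```text
time_s: 3.35
tcp_pos: [0.4211, -0.0419, 0.2418]
ee_rot: [[-0.929, -0.369, 0.001], [-0.369, 0.929, 0.0], [-0.001, -0.0, -1.0]]
wrist_force: [1.8, -0.3, -0.3]
gripper_width: 1.004
gripper_force: 0.0
```

Call:
apply_moves:
  moves:
    - [[-0.025,0.0286,0],0]
    - [[-0.025,0.0286,0],0]
    - [[-0.025,0.0286,0],0]
    - [[-0.025,0.0286,0],0]
    - [[-0.025,0.0286,0],0]

```text
time_s: 3.77
tcp_pos: [0.4845, 0.1372, 0.2416]
ee_rot: [[-0.929, -0.37, 0.001], [-0.37, 0.929, 0.0], [-0.001, 0.0, -1.0]]
wrist_force: [1.6, -0.5, 0.5]
gripper_width: 0.999
gripper_force: 0.0
```

Call:
apply_moves:
  moves:
    - [[-0.025,0.0286,0],0]
    - [[-0.025,0.0286,0],0]
    - [[-0.025,0.0286,0],0]
    - [[-0.025,0.0286,0],0]
    - [[0,0,0],6.5]

```text
time_s: 4.18
tcp_pos: [0.537, 0.284, 0.24]
ee_rot: [[-0.965, -0.264, 0.002], [-0.264, 0.965, 0.001], [-0.002, 0.0, -1.0]]
wrist_force: [0.7, 0.6, -0.1]
gripper_width: 1.001
gripper_force: 0.0
```

Call:
apply_moves:
  moves:
    - [[0,0,0.02],6.5]
    - [[0,0,0.02],6.5]
    - [[0,0,0.02],6.5]
    - [[0,0,0.02],6.5]
    - [[0,0,0.02],6.5]

```text
time_s: 4.6
tcp_pos: [0.5351, 0.2785, 0.1405]
ee_rot: [[-0.953, 0.303, 0.0], [0.303, 0.953, 0.0], [-0.0, 0.0, -1.0]]
wrist_force: [0.3, 0.6, 0.9]
gripper_width: 1.002
gripper_force: 0.0
```

Call:
apply_moves:
  moves:
    - [[0,0,0],6.6]
    - [[0,0,0],0]
    - [[0,0,0],0]

```text
time_s: 4.85
tcp_pos: [0.5354, 0.2786, 0.1415]
ee_rot: [[-0.915, 0.403, 0.001], [0.403, 0.915, 0.0], [-0.001, 0.0, -1.0]]
wrist_force: [-0.3, -0.1, -0.1]
gripper_width: 0.997
gripper_force: 0.0
```

Call:
apply_moves:
  moves:
    - [[0,0,0.035],0]
    - [[0,0,0.035],0]
    - [[0,0,0.03],0]
    - [[0,0,0.015],0]
    - [[0,0,0.004],0]

```text
time_s: 5.27
tcp_pos: [0.534, 0.2775, 0.0198]
ee_rot: [[-0.915, 0.404, -0.003], [0.404, 0.915, -0.003], [0.002, -0.004, -1.0]]
wrist_force: [-0.5, -0.1, 0.2]
gripper_width: 0.996
gripper_force: 0.0
```

Call:
apply_moves:
  moves:
    - [[0,0,0],0]
    - [[0,0,0],0]
    - [[0,0,0],0]
    - [[0,0,0],0]
    - [[0,0,0],0]
  hand: 0.02

```text
time_s: 5.68
tcp_pos: [0.5357, 0.279, 0.0237]
ee_rot: [[-0.914, 0.406, 0.002], [0.406, 0.914, 0.002], [-0.001, 0.002, -1.0]]
wrist_force: [-0.1, 0.3, 0.5]
gripper_width: 0.71
gripper_force: 0.0
```

Call:
apply_moves:
  moves:
    - [[0,0,0],0]
    - [[0,0,0],0]
    - [[0,0,0],0]

```text
time_s: 5.93
tcp_pos: [0.5351, 0.2785, 0.0225]
ee_rot: [[-0.914, 0.406, 0.0], [0.406, 0.914, 0.0], [-0.0, 0.0, -1.0]]
wrist_force: [-0.4, -0.4, -0.5]
gripper_width: 0.476
gripper_force: 0.0
```

Call:
apply_moves:
  moves:
    - [[0,0,0],0]
    - [[0,0,0],0]
    - [[0,0,0],0]
    - [[0,0,0],0]

```text
time_s: 6.27
tcp_pos: [0.5352, 0.2786, 0.0224]
ee_rot: [[-0.914, 0.406, 0.0], [0.406, 0.914, 0.0], [-0.0, 0.0, -1.0]]
wrist_force: [0.0, -0.0, 0.7]
gripper_width: 0.411
gripper_force: 30.0
```

Call:
apply_moves:
  moves:
    - [[0,0,-0.015],0]
    - [[0,0,-0.03],0]
    - [[0,0,-0.04],0]
    - [[0,0,-0.04],0]
    - [[0,0,-0.02],0]

```text
time_s: 6.68
tcp_pos: [0.5366, 0.2793, 0.1721]
ee_rot: [[-0.914, 0.405, 0.006], [0.405, 0.914, 0.003], [-0.004, 0.005, -1.0]]
wrist_force: [1.0, 0.5, -0.1]
gripper_width: 0.414
gripper_force: 30.0
```

Call:
apply_moves:
  moves:
    - [[0,0,0],0]
    - [[0,0,0],0]

```text
time_s: 6.85
tcp_pos: [0.5349, 0.2785, 0.1681]
ee_rot: [[-0.914, 0.406, 0.001], [0.406, 0.914, 0.002], [-0.0, 0.002, -1.0]]
wrist_force: [0.0, -0.6, -2.1]
gripper_width: 0.408
gripper_force: 30.0
```

```bash
python3 - <<'E'
from h import *
for n in("top","side"):
    p=cap(n); t=r.sense()["tcp_pos"]; u,v=proj(p,t).astype(int); print(n,u,v)
    globals()[n]=cv2.resize(p["frame"][max(0,v-35):v+35,max(0,u-35):u+35],(300,300),interpolation=cv2.INTER_CUBIC)
cv2.imwrite("pics/grip.png",np.hstack([top,side])); print(r.sense()["tcp_pos"])
E
```

```text
top 199 180
side 251 254
[0.5338533  0.27761032 0.16534236]
```

View pics/grip.png

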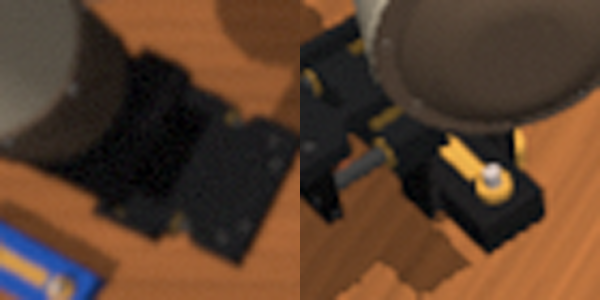

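The block is gripped and level, stud side at (495,185) in the right crop. Before carrying it over I refine the rest pose from the bar alone.

```bash
cat > rest.py <<'E'
from h import *
np.set_printoptions(precision=4,suppress=True)
P={n:cap(n) for n in("top","side")}; V=[]
for n,(u,v) in(("top",(323,160)),("side",(279,200))):
    f=P[n]["frame"].astype(int); w=(f.min(2)>115)&(f.max(2)-f.min(2)<45)
    m=np.zeros_like(w); m[v-32:v+32,u-30:u+30]=w[v-32:v+32,u-30:u+30]
    k,l,s,c=cv2.connectedComponentsWithStats(m.astype(np.uint8)); i=1+s[1:,4].argmax(); m=l==i; print(n,s[i])
    V.append((P[n],m.astype(np.float32)))
for fz in(True,False): print(fit(V,MODEL["rest"][1:],[.6266,-.0113,0,.06],fz))
for i in(0,1): print(i,fit([V[i]],MODEL["rest"][1:],[.6266,-.0113,0,.06],False))
a=[px(models.place_of(P[n],"rest_seat")[0]["at"]) for n in("top","side")]
print(tri(ray(P["top"],a[0]),ray(P["side"],a[1])))
print(r.sense()["tcp_pos"],r.sense()["wrist_force"])
E
python3 rest.py
```

```text
top [318 135  10  27 253]
side [ 249  168   60   42 1930]
([np.float64(0.6447074446611484), np.float64(-0.010986272742257296), np.float64(-0.003122428601944492), np.float64(3.3993514533918567)], np.float64(1.4216188192367554))
([np.float64(0.6351238720661684), np.float64(-0.011451952451914328), np.float64(-6.41979636494837e-07), np.float64(3.3915631006344564)], np.float64(1.4266117301737027))
0 ([np.float64(0.6337789475749159), np.float64(-0.011640822670927578), np.float64(1.529475380570978e-07), np.float64(3.5050941491104983)], np.float64(0.5891800477913409))
1 ([np.float64(0.6394047202090593), np.float64(-0.0057847190125110606), np.float64(-4.39743837050625e-06), np.float64(8.369321609141744)], np.float64(0.8322529368484923))
(array([ 0.5767, -0.0032,  0.0723]), np.float64(0.012981526596653819))
[0.5345 0.2779 0.1655] [ 0.1358 -0.3038 -2.2031]
```

```bash
sed -i 's|; V=\[\]|; V=[]\nfor n in P: P[n]=dict(P[n],frame=cv2.imread(f"pics/{n}0.png"))|; /rest_seat/d; /print(tri/d' rest.py; python3 rest.py
```

```text
top [318 135  10  42 412]
side [260 180  39  25 280]
([np.float64(0.625273060690914), np.float64(-0.011784038042329224), np.float64(0.0004435468670676178), np.float64(2.9022859167039887)], np.float64(0.40019938349723816))
([np.float64(0.6251438426100624), np.float64(-0.01146595303404478), np.float64(-1.7855500282021742e-06), np.float64(2.8786008972249313)], np.float64(0.4037853413426149))
0 ([np.float64(0.6247327117762137), np.float64(-0.011418434065908131), np.float64(-2.0805380198968154e-06), np.float64(1.749015338206903)], np.float64(0.08438794911044781))
1 ([np.float64(0.6257091548045364), np.float64(-0.01272068235730889), np.float64(7.821280455030839e-06), np.float64(0.7364483454159142)], np.float64(0.3128885048848786))
[0.5348 0.2782 0.1661] [ 0.0589 -0.0379 -1.3655]
```

Call:
apply_moves:
  moves:
    - [[-0.0249,-0.0286,0],0]
    - [[-0.0249,-0.0286,0],0]
    - [[-0.0249,-0.0286,0],0]
    - [[-0.0249,-0.0286,0],0]
    - [[-0.0249,-0.0286,0],0]

```text
time_s: 7.67
tcp_pos: [0.5909, 0.0956, 0.1669]
ee_rot: [[-0.914, 0.405, -0.001], [0.405, 0.914, -0.0], [0.0, -0.0, -1.0]]
wrist_force: [1.0, 0.5, -1.3]
gripper_width: 0.409
gripper_force: 30.0
```

Call:
apply_moves:
  moves:
    - [[-0.0249,-0.0286,0],0]
    - [[-0.0249,-0.0286,0],0]
    - [[-0.0249,-0.0286,0],0]
    - [[0,0,0],-6.65]
    - [[0,0,0],-6.65]

```text
time_s: 8.08
tcp_pos: [0.6244, -0.0142, 0.1664]
ee_rot: [[-0.983, 0.184, -0.001], [0.184, 0.983, -0.0], [0.001, -0.0, -1.0]]
wrist_force: [-0.1, 0.2, -1.8]
gripper_width: 0.415
gripper_force: 30.0
```

Call:
apply_moves:
  moves:
    - [[0,0,0],-6.65]
    - [[0,0,0],-6.65]
    - [[0,0,0],0]
    - [[0,0,0],0]
    - [[0,0,0],0]

```text
time_s: 8.5
tcp_pos: [0.6241, -0.0115, 0.167]
ee_rot: [[-0.999, -0.044, -0.0], [-0.044, 0.999, -0.0], [0.0, -0.0, -1.0]]
wrist_force: [-0.5, -0.2, -0.5]
gripper_width: 0.412
gripper_force: 30.0
```

```bash
python3 - <<'E'
from h import *
for n in("top","side"):
    p=cap(n); t=r.sense()["tcp_pos"]; u,v=proj(p,t-[0,0,.04]).astype(int); print(n,u,v)
    globals()[n]=cv2.resize(p["frame"][max(0,v-40):v+40,max(0,u-40):u+40],(400,400),interpolation=cv2.INTER_CUBIC)
cv2.imwrite("pics/over.png",np.hstack([top,side])); print(r.sense()["tcp_pos"],r.sense()["ee_rot"],r.sense()["joints"])
E
```

```text
top 322 151
side 278 176
[ 0.62417844 -0.01140795  0.16714745] [[-9.98989720e-01 -4.49390065e-02 -1.56882672e-04]
 [-4.49389993e-02  9.98989732e-01 -4.88615290e-05]
 [ 1.58919966e-04 -4.17620149e-05 -9.99999987e-01]] [ 1.37845055e+01  2.53053834e+01 -5.55884768e+00  6.72336153e-04
 -5.91451658e+01 -1.01209168e+02]
```

View pics/over.png

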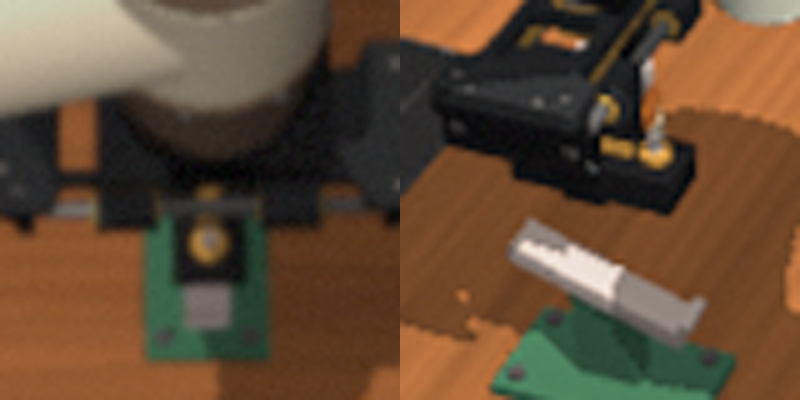

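Call:
apply_moves:
  moves:
    - [[0,0,0.02],0]
    - [[0,0,0.02],0]
    - [[0,0,0.01],0]
    - [[0,0,0],0]

```text
time_s: 8.93
tcp_pos: [0.6224, -0.0117, 0.1144]
ee_rot: [[-0.999, -0.045, -0.006], [-0.045, 0.999, -0.001], [0.006, -0.001, -1.0]]
wrist_force: [0.1, 0.5, -0.7]
gripper_width: 0.414
gripper_force: 30.0
```

Call:
apply_moves:
  moves:
    - [[0,0,0.002],0]
    - [[0,0,0.002],0]
    - [[0,0,0.002],0]

```text
time_s: 9.18
tcp_pos: [0.6252, -0.0115, 0.1129]
ee_rot: [[-0.999, -0.047, 0.003], [-0.047, 0.999, -0.0], [-0.003, -0.0, -1.0]]
wrist_force: [-3.3, 1.6, 7.3]
gripper_width: 0.405
gripper_force: 30.0
```

Call:
apply_moves:
  moves:
    - [[0,0,0.001],0]
    - [[0,0,0.001],0]
    - [[0,0,0.001],0]

```text
time_s: 9.43
tcp_pos: [0.6249, -0.0115, 0.1111]
ee_rot: [[-0.999, -0.047, 0.003], [-0.047, 0.999, -0.0], [-0.003, -0.0, -1.0]]
wrist_force: [-4.4, 0.4, 7.5]
gripper_width: 0.415
gripper_force: 30.0
```

Call:
apply_moves:
  moves:
    - [[0,0,0.001],0]
    - [[0,0,0.001],0]
    - [[0,0,0.001],0]
    - [[0,0,0.001],0]

```text
time_s: 9.77
tcp_pos: [0.6243, -0.0115, 0.1069]
ee_rot: [[-0.999, -0.047, 0.002], [-0.047, 0.999, -0.0], [-0.002, -0.0, -1.0]]
wrist_force: [-5.9, 1.4, 7.5]
gripper_width: 0.41
gripper_force: 30.0
```

Call:
apply_moves:
  moves:
    - [[0,0,0.001],0]
    - [[0,0,0.001],0]
    - [[0,0,0.001],0]

```text
time_s: 10.02
tcp_pos: [0.6242, -0.0116, 0.1038]
ee_rot: [[-0.999, -0.047, 0.001], [-0.047, 0.999, -0.0], [-0.001, -0.0, -1.0]]
wrist_force: [-4.3, 1.4, 6.8]
gripper_width: 0.409
gripper_force: 30.0
```

Call:
apply_moves:
  moves:
    - [[0,0,0.001],0]
    - [[0,0,0.001],0]

```text
time_s: 10.18
tcp_pos: [0.6241, -0.0115, 0.1017]
ee_rot: [[-0.999, -0.047, 0.001], [-0.047, 0.999, -0.0], [-0.001, -0.0, -1.0]]
wrist_force: [-4.2, 1.3, 6.6]
gripper_width: 0.411
gripper_force: 30.0
```

Call:
apply_moves:
  moves:
    - [[0,0,0.001],0]
    - [[0,0,0],0]

```text
time_s: 10.35
tcp_pos: [0.6241, -0.0115, 0.1005]
ee_rot: [[-0.999, -0.047, 0.001], [-0.047, 0.999, -0.0], [-0.001, -0.0, -1.0]]
wrist_force: [-4.7, 1.4, 5.4]
gripper_width: 0.412
gripper_force: 30.0
```

Call:
apply_moves:
  moves:
    - [[0,0,0.001],0]
    - [[0,0,0],0]

```text
time_s: 10.52
tcp_pos: [0.6242, -0.0115, 0.0996]
ee_rot: [[-0.999, -0.047, 0.001], [-0.047, 0.999, -0.0], [-0.001, -0.0, -1.0]]
wrist_force: [-4.7, 1.2, 6.8]
gripper_width: 0.409
gripper_force: 30.0
```

Call:
apply_moves:
  moves:
    - [[0,0,0.001],0]
    - [[0,0,0],0]

```text
time_s: 10.68
tcp_pos: [0.6242, -0.0115, 0.0986]
ee_rot: [[-0.999, -0.047, 0.001], [-0.047, 0.999, -0.0], [-0.001, -0.0, -1.0]]
wrist_force: [-4.2, 1.4, 6.6]
gripper_width: 0.408
gripper_force: 30.0
```

Call:
apply_moves:
  moves:
    - [[0,0,0.001],0]
    - [[0,0,0],0]

```text
time_s: 10.85
tcp_pos: [0.6243, -0.0115, 0.0976]
ee_rot: [[-0.999, -0.047, 0.001], [-0.047, 0.999, -0.0], [-0.001, -0.0, -1.0]]
wrist_force: [-4.1, 0.5, 6.5]
gripper_width: 0.413
gripper_force: 30.0
```

```bash
cat > look.py <<'E'
from h import *
import sys
c=eval(sys.argv[2])
o=[]
for n in("top","side"):
    p=cap(n); u,v=proj(p,c).astype(int)
    o.append(cv2.resize(p["frame"][max(0,v-40):v+40,max(0,u-40):u+40],(400,400),interpolation=cv2.INTER_CUBIC))
cv2.imwrite(f"pics/{sys.argv[1]}.png",np.hstack(o)); s=r.sense(); print(s["tcp_pos"],s["wrist_force"],s["time_s"])
E
python3 look.py onrest "[.624,-.0115,.09]"
```

```text
[ 0.62428626 -0.01151825  0.0976198 ] [-4.6384226   0.30510408  6.45788456] 10.95
```

View pics/onrest.png

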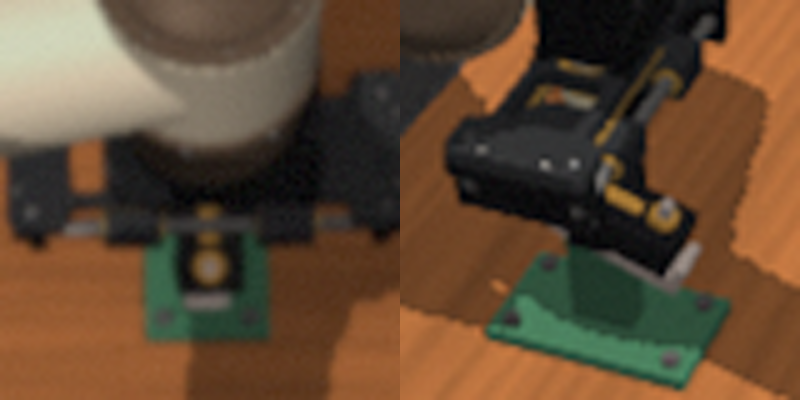

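Call:
apply_moves:
  moves:
    - [[0,0,0.001],0]
    - [[0,0,0],0]

```text
time_s: 11.12
tcp_pos: [0.6244, -0.0115, 0.0968]
ee_rot: [[-0.999, -0.047, 0.002], [-0.047, 0.999, 0.0], [-0.002, -0.0, -1.0]]
wrist_force: [-4.4, 0.4, 5.9]
gripper_width: 0.413
gripper_force: 30.0
```

Call:
apply_moves:
  moves:
    - [[0,0,0.001],0]
    - [[0,0,0],0]

```text
time_s: 11.28
tcp_pos: [0.6244, -0.0115, 0.0968]
ee_rot: [[-0.999, -0.047, 0.002], [-0.047, 0.999, -0.0], [-0.002, -0.0, -1.0]]
wrist_force: [-6.5, 1.5, 11.0]
gripper_width: 0.409
gripper_force: 30.0
```

Call:
apply_moves:
  moves:
    - [[0,0,0.001],0]
    - [[0,0,0],0]

```text
time_s: 11.45
tcp_pos: [0.6244, -0.0115, 0.0967]
ee_rot: [[-0.999, -0.047, 0.002], [-0.047, 0.999, -0.0], [-0.002, -0.0, -1.0]]
wrist_force: [-7.9, 1.2, 15.7]
gripper_width: 0.411
gripper_force: 30.0
```

Call:
apply_moves:
  moves:
    - [[0,0,-0.002],0]
    - [[0.0009,0,0.0003],0]
    - [[0.0009,0,0.0003],0]
    - [[0.0009,0,0.0003],0]
    - [[0,0,0],0]

```text
time_s: 11.87
tcp_pos: [0.6244, -0.0114, 0.0968]
ee_rot: [[-0.999, -0.047, 0.008], [-0.047, 0.999, 0.0], [-0.008, -0.0, -1.0]]
wrist_force: [-1.6, 0.7, 7.6]
gripper_width: 0.411
gripper_force: 30.0
```

Call:
apply_moves:
  moves:
    - [[0.0009,0,0.0003],0]
    - [[0.0009,0,0.0003],0]
    - [[0,0,0],0]

```text
time_s: 12.12
tcp_pos: [0.6239, -0.0114, 0.0966]
ee_rot: [[-0.999, -0.048, 0.011], [-0.048, 0.999, 0.0], [-0.011, -0.0, -1.0]]
wrist_force: [1.9, 0.5, 7.4]
gripper_width: 0.414
gripper_force: 30.0
```

Call:
apply_moves:
  moves:
    - [[0.0009,0,0.0003],0]
    - [[0,0,0],0]

```text
time_s: 12.28
tcp_pos: [0.6233, -0.0114, 0.0964]
ee_rot: [[-0.999, -0.048, 0.012], [-0.048, 0.999, 0.0], [-0.012, -0.0, -1.0]]
wrist_force: [1.9, -0.1, 8.3]
gripper_width: 0.411
gripper_force: 30.0
```

Call:
apply_moves:
  moves:
    - [[0.0009,0,0.0003],0]
    - [[0,0,0],0]

```text
time_s: 12.45
tcp_pos: [0.6224, -0.0114, 0.0961]
ee_rot: [[-0.999, -0.048, 0.011], [-0.048, 0.999, 0.0], [-0.011, -0.0, -1.0]]
wrist_force: [1.6, 0.1, 6.8]
gripper_width: 0.415
gripper_force: 30.0
```

Call:
apply_moves:
  moves:
    - [[0.0009,0,0.0003],0]
    - [[0,0,0],0]

```text
time_s: 12.62
tcp_pos: [0.622, -0.0114, 0.096]
ee_rot: [[-0.999, -0.048, 0.013], [-0.048, 0.999, 0.001], [-0.013, -0.0, -1.0]]
wrist_force: [2.8, -0.1, 7.5]
gripper_width: 0.409
gripper_force: 30.0
```

Call:
apply_moves:
  moves:
    - [[0.0009,0,0.0003],0]
    - [[0,0,0],0]

```text
time_s: 12.78
tcp_pos: [0.622, -0.0114, 0.096]
ee_rot: [[-0.999, -0.048, 0.015], [-0.048, 0.999, 0.001], [-0.015, -0.0, -1.0]]
wrist_force: [5.8, -0.4, 7.2]
gripper_width: 0.411
gripper_force: 30.0
```

Call:
apply_moves:
  moves:
    - [[0.0009,0,0.0003],0]
    - [[0,0,0],0]

```text
time_s: 12.95
tcp_pos: [0.6219, -0.0114, 0.0961]
ee_rot: [[-0.999, -0.049, 0.017], [-0.049, 0.999, 0.001], [-0.017, -0.0, -1.0]]
wrist_force: [6.3, -0.4, 7.0]
gripper_width: 0.41
gripper_force: 30.0
```

Call:
apply_moves:
  moves:
    - [[0.0009,0,0.0003],0]
    - [[0,0,0],0]

```text
time_s: 13.12
tcp_pos: [0.6218, -0.0114, 0.0961]
ee_rot: [[-0.999, -0.049, 0.019], [-0.049, 0.999, 0.001], [-0.019, -0.0, -1.0]]
wrist_force: [7.6, -0.3, 7.4]
gripper_width: 0.414
gripper_force: 30.0
```

Call:
apply_moves:
  moves:
    - [[0,0,0],0]
    - [[0,0,0],0]
    - [[0,0,0],0]
    - [[0,0,0],0]
  hand: 0.08

```text
time_s: 13.45
tcp_pos: [0.6136, -0.0121, 0.0903]
ee_rot: [[-0.999, -0.046, -0.002], [-0.046, 0.999, -0.0], [0.002, -0.0, -1.0]]
wrist_force: [0.2, -0.1, -0.1]
gripper_width: 0.629
gripper_force: 0.0
```

Call:
apply_moves:
  moves:
    - [[0,0,0],0]
    - [[0,0,-0.01],0]
    - [[0,0,-0.03],0]
    - [[0,0,-0.035],0]
    - [[0,0,-0.035],0]

```text
time_s: 13.87
tcp_pos: [0.6138, -0.0122, 0.2022]
ee_rot: [[-0.999, -0.046, -0.002], [-0.046, 0.999, -0.001], [0.002, -0.001, -1.0]]
wrist_force: [1.4, 0.0, 0.2]
gripper_width: 0.907
gripper_force: 0.0
```

Call:
apply_moves:
  moves:
    - [[0.0203,-0.0331,0],0]
    - [[0.0203,-0.0331,0],0]
    - [[0.0203,-0.0331,0],0]
    - [[0.0203,-0.0331,0],0]
    - [[0.0203,-0.0331,0],0]
  hand: 0.06

```text
time_s: 14.28
tcp_pos: [0.5194, -0.1832, 0.2018]
ee_rot: [[-0.999, -0.047, 0.001], [-0.047, 0.999, -0.0], [-0.001, -0.0, -1.0]]
wrist_force: [0.2, -0.5, 0.0]
gripper_width: 0.707
gripper_force: 0.0
```

Call:
apply_moves:
  moves:
    - [[0.0203,-0.0331,0],0]
    - [[0.0203,-0.0331,0],0]
    - [[0.0203,-0.0331,0],0]
    - [[0,0,0],0]
    - [[0,0,0],0]

```text
time_s: 14.7
tcp_pos: [0.4631, -0.2857, 0.2015]
ee_rot: [[-0.999, -0.042, 0.0], [-0.042, 0.999, -0.0], [-0.0, -0.0, -1.0]]
wrist_force: [1.3, 0.4, -0.5]
gripper_width: 0.69
gripper_force: 0.0
```

```bash
cat > b.py <<'E'
from h import *
np.set_printoptions(precision=4,suppress=True)
P={n:cap(n) for n in("top","side")}; o=[]
print(tri(ray(P["top"],(431.7,215.4)),ray(P["side"],(372.7,136.1))))
a={}
for n,(u,v) in(("top",(323,150)),("side",(279,190))):
    o.append(cv2.resize(P[n]["frame"][v-25:v+25,u-25:u+25],(400,400),interpolation=cv2.INTER_CUBIC))
    L=[d for d in models.place_of(P[n],"pad")]; L=[px(d["at"]) for d in L if np.hypot(*(px(d["at"])-[u,v]))<35]; a[n]=L[0] if L else None
print(a)
if all(x is not None for x in a.values()): print("pad",tri(ray(P["top"],a["top"]),ray(P["side"],a["side"])))
V=[]
for n,(u,v) in(("top",(323,150)),("side",(279,190))):
    for d in models.cut_out(P[n],"block"):
        M=d["region"]; y,x=np.nonzero(M)
        if len(x) and np.hypot(x.mean()-u,y.mean()-v)<30: V.append((P[n],M.astype(np.float32))); print(n,M.sum()); break
# tilted block fit: x,y,z,yaw with 20 deg pitch
T=[p@SL.T for p in MODEL["block"]]
print("block",fit(V,T,[.6239,-.0115,.0754,.05]))
s=r.sense();print(s["tcp_pos"],s["time_s"],s["joints"])
t=cv2.imread("pics/top0.png")[200:235,415:450];w=cv2.imread("pics/side0.png")[122:157,353:388]
o2=[cv2.resize(i,(200,200),interpolation=cv2.INTER_CUBIC) for i in(t,w)]
cv2.imwrite("pics/placed.png",np.hstack(o)[:, :]); cv2.imwrite("pics/placed2.png",np.vstack([np.hstack(o)[50:350],np.hstack(o2+[np.zeros((200,400,3),np.uint8)])]))
E
python3 b.py
```

```text
(array([ 0.4637, -0.2852,  0.1247]), np.float64(0.01397163357329292))
{'top': array([323.392, 146.08 ]), 'side': array([296.896, 199.4  ])}
pad (array([ 0.6193, -0.0215,  0.0553]), np.float64(0.07672963528941797))
top 499
side 485
block ([np.float64(0.6257170730166529), np.float64(-0.012583258231656744), np.float64(0.07435090699895369), np.float64(3.8739448482832324)], np.float64(0.1891414225101471))
[ 0.465  -0.283   0.2011] 15.0 [-14.2566  16.1479 -14.4018  -0.0018 -59.4411 -72.9816]
```

View pics/placed2.png

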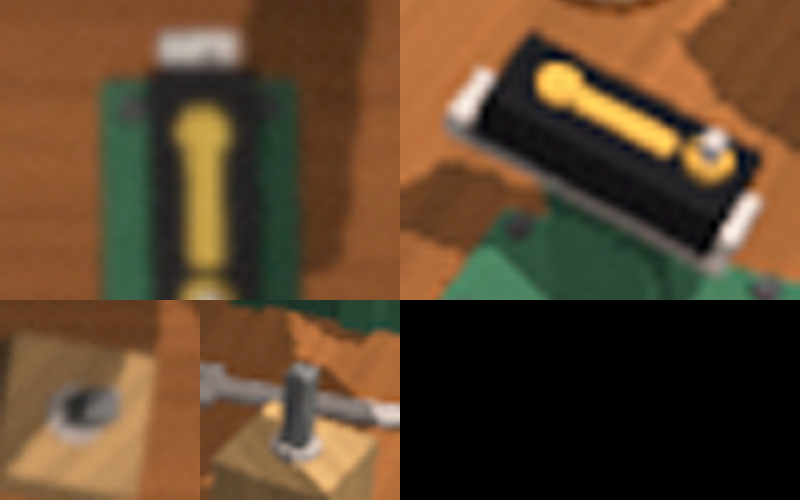

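Call:
apply_moves:
  moves:
    - [[0,0,0],6]
    - [[0,0,0],6]
    - [[0,0,0.03],0]
    - [[0,0,0.03],0]
    - [[0,0,0.02],0]

```text
time_s: 15.42
tcp_pos: [0.4639, -0.2827, 0.1189]
ee_rot: [[-0.987, 0.161, -0.002], [0.161, 0.987, 0.001], [0.002, 0.001, -1.0]]
wrist_force: [-0.6, 0.4, -0.4]
gripper_width: 0.687
gripper_force: 0.0
```

Call:
apply_moves:
  moves:
    - [[0,0,0.005],0]
    - [[0,0,0],0]
    - [[0,0,0],0]
    - [[0,0,0],0]
    - [[0,0,0],0]

```text
time_s: 15.83
tcp_pos: [0.4654, -0.2842, 0.1176]
ee_rot: [[-0.987, 0.162, 0.003], [0.162, 0.987, -0.001], [-0.003, -0.001, -1.0]]
wrist_force: [-0.6, 0.0, -0.7]
gripper_width: 0.688
gripper_force: 0.0
```

Call:
apply_moves:
  moves:
    - [[0,0,0],0]
    - [[0,0,0],0]
    - [[0,0,0],0]
    - [[0,0,0],0]
    - [[0,0,0],0]
  hand: 0.004

```text
time_s: 16.25
tcp_pos: [0.4643, -0.2841, 0.1161]
ee_rot: [[-0.987, 0.163, 0.0], [0.163, 0.987, -0.0], [-0.0, -0.0, -1.0]]
wrist_force: [0.5, -0.6, -0.5]
gripper_width: 0.398
gripper_force: 0.0
```

Call:
apply_moves:
  moves:
    - [[0,0,0],0]
    - [[0,0,0],0]
    - [[0,0,0],0]
    - [[0,0,0],0]
    - [[0,0,0],0]

```text
time_s: 16.67
tcp_pos: [0.4645, -0.2836, 0.1159]
ee_rot: [[-0.987, 0.163, 0.0], [0.163, 0.987, 0.0], [-0.0, 0.001, -1.0]]
wrist_force: [0.9, 1.9, 0.7]
gripper_width: 0.155
gripper_force: 30.0
```

Call:
apply_moves:
  moves:
    - [[0,0,0],0]
    - [[0,0,0],0]

```text
time_s: 16.83
tcp_pos: [0.4645, -0.2837, 0.116]
ee_rot: [[-0.987, 0.163, 0.0], [0.163, 0.987, 0.0], [-0.0, 0.0, -1.0]]
wrist_force: [1.3, 3.8, -0.3]
gripper_width: 0.156
gripper_force: 30.0
```

Call:
apply_moves:
  moves:
    - [[0,0,-0.008],0]
    - [[0,0,-0.012],0]
    - [[0,0,-0.012],0]
    - [[0,0,-0.008],0]
    - [[0,0,-0.003],0]

```text
time_s: 17.25
tcp_pos: [0.4644, -0.2842, 0.1602]
ee_rot: [[-0.987, 0.163, 0.001], [0.163, 0.987, -0.0], [-0.001, -0.0, -1.0]]
wrist_force: [0.6, 0.6, -1.8]
gripper_width: 0.159
gripper_force: 30.0
```

Call:
apply_moves:
  moves:
    - [[0,0,0],0]
    - [[0,0,0],0]
    - [[0,0,0],0]

```text
time_s: 17.5
tcp_pos: [0.4644, -0.2841, 0.1591]
ee_rot: [[-0.987, 0.162, 0.0], [0.162, 0.987, -0.0], [-0.0, -0.0, -1.0]]
wrist_force: [0.1, 0.8, 0.8]
gripper_width: 0.155
gripper_force: 30.0
```

Call:
apply_moves:
  moves:
    - [[0.002,0,0],0]
    - [[0.002,0,0],0]
    - [[0.002,0,0],0]
    - [[0.002,0,0],0]

```text
time_s: 17.83
tcp_pos: [0.4583, -0.2828, 0.159]
ee_rot: [[-0.987, 0.162, 0.005], [0.162, 0.987, -0.001], [-0.005, -0.0, -1.0]]
wrist_force: [5.2, 2.0, -2.5]
gripper_width: 0.155
gripper_force: 30.0
```

```bash
python3 look.py tilt0 "[.464,-.284,.10]"
```

```text
[ 0.45792689 -0.28278656  0.15901889] [ 6.31665104  1.64421583 -2.32304614] 17.9333
```

Call:
apply_moves:
  moves:
    - [[0.002,0,0],0]
    - [[0.002,0,0],0]
    - [[0.002,0,0],0]
    - [[0,0,0],0]

```text
time_s: 18.27
tcp_pos: [0.4517, -0.2818, 0.159]
ee_rot: [[-0.987, 0.162, 0.003], [0.162, 0.987, -0.001], [-0.003, 0.0, -1.0]]
wrist_force: [4.2, 0.8, -2.5]
gripper_width: 0.16
gripper_force: 30.0
```

Call:
apply_moves:
  moves:
    - [[0.002,0,0],0]
    - [[0.002,0,0],0]
    - [[0.002,0,0],0]
    - [[0,0,0],0]

```text
time_s: 18.6
tcp_pos: [0.4456, -0.2808, 0.1588]
ee_rot: [[-0.987, 0.162, 0.003], [0.162, 0.987, -0.0], [-0.003, 0.0, -1.0]]
wrist_force: [5.1, 2.0, -2.0]
gripper_width: 0.157
gripper_force: 30.0
```

Call:
apply_moves:
  moves:
    - [[0.002,0,0],0]
    - [[0.002,0,0],0]
    - [[0,0,0],0]

```text
time_s: 18.85
tcp_pos: [0.4417, -0.2802, 0.159]
ee_rot: [[-0.987, 0.162, 0.003], [0.162, 0.987, -0.001], [-0.003, -0.0, -1.0]]
wrist_force: [4.7, 1.5, -0.7]
gripper_width: 0.16
gripper_force: 30.0
```

Call:
apply_moves:
  moves:
    - [[0.002,0,0],0]
    - [[0.002,0,0],0]
    - [[0.001,0,0],0]
    - [[0,0,0],0]

```text
time_s: 19.18
tcp_pos: [0.4371, -0.2797, 0.1596]
ee_rot: [[-0.987, 0.162, 0.004], [0.162, 0.987, -0.001], [-0.004, -0.001, -1.0]]
wrist_force: [4.9, 2.0, -0.9]
gripper_width: 0.159
gripper_force: 30.0
```

Call:
apply_moves:
  moves:
    - [[0,0,-0.01],0]
    - [[0,0,-0.02],0]
    - [[0,0,-0.03],0]
    - [[0,0,-0.03],0]
    - [[0,0,-0.02],0]

```text
time_s: 19.6
tcp_pos: [0.4342, -0.2798, 0.2715]
ee_rot: [[-0.987, 0.163, -0.003], [0.163, 0.987, -0.001], [0.002, -0.002, -1.0]]
wrist_force: [0.4, -0.1, -0.7]
gripper_width: 0.161
gripper_force: 30.0
```

Call:
apply_moves:
  moves:
    - [[0,0,0],-6]
    - [[0,0,0],-6]
    - [[0,0,0],-0.5]
    - [[0,0,0],0]
    - [[0,0,0],0]

```text
time_s: 20.02
tcp_pos: [0.4346, -0.2793, 0.2684]
ee_rot: [[-0.999, -0.052, -0.003], [-0.052, 0.999, 0.001], [0.003, 0.001, -1.0]]
wrist_force: [-0.8, -0.2, -0.6]
gripper_width: 0.159
gripper_force: 30.0
```

```bash
python3 look.py tilt1 "r.sense()['tcp_pos']-[0,0,.04]"; python3 - <<'E'
from h import *
np.set_printoptions(precision=4,suppress=True)
P={n:cap(n) for n in("top","side")}
print("pad",tri(ray(P["top"],(323.5,147.75)),ray(P["side"],(273.5,181.9))))
for t in("probe","probe_tip","probe_head"):
    for n in P: print(t,n,[(px(d["at"]).round(1),round(d["confidence"],2)) for d in models.place_of(P[n],t)][:2])
print(r.sense()["ee_rot"],[proj(P[n],r.sense()["tcp_pos"]) for n in P])
E
```

```text
[ 0.43509179 -0.27932677  0.26851163] [-0.22133472  0.0541417  -1.55710703] 20.1167
pad (array([ 0.6412, -0.0134,  0.1013]), np.float64(0.0010380996727002755))
probe top [(array([323.1, 159.6]), 0.6)]
probe side [(array([380.5, 104.4]), 0.58)]
probe_tip top []
probe_tip side []
probe_head top [(array([188.4, 132.9]), 0.66), (array([324.1, 145.5]), 0.53)]
probe_head side [(array([384.9,  94.7]), 0.65)]
[[-0.9985 -0.0548 -0.0002]
 [-0.0548  0.9985  0.    ]
 [ 0.0002  0.     -1.    ]] [array([448.3898, 224.6066]), array([383.1116,  94.0603])]
```

View pics/tilt1.png

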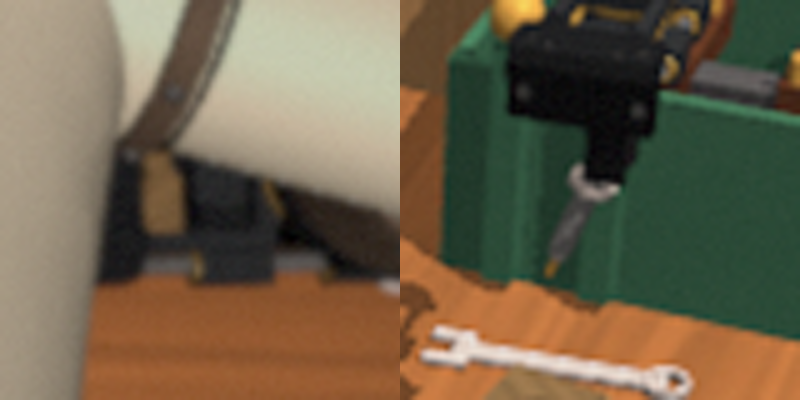

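```bash
python3 - <<'E'
from h import *
p=cap("side"); s=r.sense(); T=s["tcp_pos"];R=s["ee_rot"]
u,v=proj(p,T-[0,0,.04]).astype(int); o=np.array([u-40,v-40]);
def cr(X): return ((proj(p,X)-o+.5)*5-.5+[400,0]).round(0)
for a in(12,16,18,20,22,24,28):
    d=R@np.array([-np.sin(np.radians(a)),0,np.cos(np.radians(a))])
    print(a,cr(T+d*.031),cr(T+d*.081),cr(T+d*.095))
E
```

```text
12 [596. 185.] [571. 260.] [565. 280.]
16 [593. 184.] [562. 256.] [554. 275.]
18 [591. 183.] [557. 254.] [548. 273.]
20 [589. 182.] [553. 251.] [543. 270.]
22 [587. 181.] [548. 249.] [538. 267.]
24 [586. 180.] [544. 247.] [533. 264.]
28 [582. 178.] [536. 241.] [523. 258.]
```

Call:
apply_moves:
  moves:
    - [[-0.023,0.0321,0],0]
    - [[-0.023,0.0321,0],0]
    - [[-0.023,0.0321,0],0]
    - [[-0.023,0.0321,0],0]
    - [[-0.023,0.0321,0],0]

```text
time_s: 20.98
tcp_pos: [0.5424, -0.1111, 0.2692]
ee_rot: [[-0.999, -0.055, 0.0], [-0.055, 0.999, -0.0], [-0.0, -0.0, -1.0]]
wrist_force: [-0.2, -1.6, -0.6]
gripper_width: 0.155
gripper_force: 30.0
```

Call:
apply_moves:
  moves:
    - [[-0.023,0.0321,0],0]
    - [[-0.023,0.0321,0],0]
    - [[-0.023,0.0321,0],0]
    - [[0,0,0.025],0]
    - [[0,0,0.02],0]

```text
time_s: 21.4
tcp_pos: [0.6067, -0.0103, 0.2232]
ee_rot: [[-0.998, -0.058, 0.001], [-0.058, 0.998, 0.001], [-0.002, 0.001, -1.0]]
wrist_force: [-1.0, 0.4, -1.4]
gripper_width: 0.156
gripper_force: 30.0
```

Call:
apply_moves:
  moves:
    - [[0,0,0.01],0]
    - [[0,0,0],0]
    - [[0,0,0],0]
    - [[0,0,0],0]

```text
time_s: 21.73
tcp_pos: [0.6061, -0.0133, 0.2156]
ee_rot: [[-0.999, -0.055, 0.003], [-0.055, 0.999, -0.0], [-0.003, -0.0, -1.0]]
wrist_force: [0.0, -0.3, -0.9]
gripper_width: 0.157
gripper_force: 30.0
```

```bash
cat > see.py <<'E'
from h import *
import sys
np.set_printoptions(precision=4,suppress=True)
P={n:cap(n) for n in("top","side")}; s=r.sense(); T=s["tcp_pos"];R=s["ee_rot"]
print(T,R[:,0],s["wrist_force"],s["time_s"])
d=R@np.array([-np.sin(np.radians(19)),0,np.cos(np.radians(19))])
o=[]
for n in P:
    p=P[n]; c=proj(p,[.635,-.011,.12]).astype(int)-25
    print(n,"tip pred",(proj(p,T+d*.095)-c+.5)*8-.5,"pad pred",(proj(p,[.6402,-.0108,.1055])-c+.5)*8-.5,
      {t:[((px(q["at"])-c)*8).round(0).tolist() for q in models.place_of(p,t) if np.hypot(*(px(q["at"])-c-25))<40][:2] for t in("pad","probe_tip")})
    o.append(cv2.resize(p["frame"][c[1]:c[1]+50,c[0]:c[0]+50],(400,400),interpolation=cv2.INTER_CUBIC))
cv2.imwrite(f"pics/{sys.argv[1]}.png",np.hstack(o))
E
python3 see.py near
```

```text
[ 0.606  -0.0131  0.2157] [-0.9985 -0.0544 -0.0032] [ 1.2997 -0.508   0.1659] 21.8333
top tip pred [208.4965 198.5703] pad pred [206.8012 207.0682] {'pad': [[211.0, 179.0]], 'probe_tip': []}
side tip pred [202.9542 191.7734] pad pred [198.9106 238.744 ] {'pad': [[199.0, 241.0]], 'probe_tip': [[262.0, 311.0]]}
```

View pics/near.png

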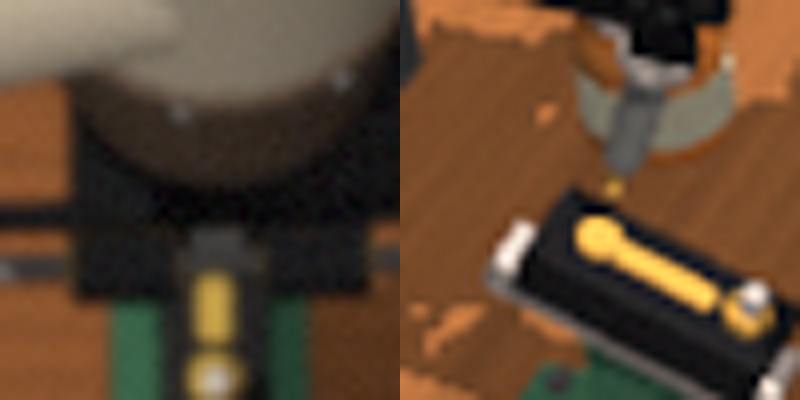

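In the side crop the tip is at (613,196) and the pad at (597,238), with the probe leaning. The block is flat on the bar and against the lip. I'll measure tilt and offset numerically.

```bash
cat > tilt.py <<'E'
from h import *
np.set_printoptions(precision=3,suppress=True)
p=cap("side"); s=r.sense(); T=s["tcp_pos"];R=s["ee_rot"]
c=proj(p,[.635,-.011,.12]).astype(int)-25
f=p["frame"].astype(int); sub=f[c[1]:c[1]+50,c[0]:c[0]+50]
B,G,Rr=sub[...,0],sub[...,1],sub[...,2]
g=(abs(Rr-B)<22)&(sub.mean(2)>55)&(sub.mean(2)<135)
Cs=[]
for row in range(12,21):
    cols=[x for x in range(22,34) if g[row,x]]
    if len(cols)>2: Cs.append((row,np.mean(cols),len(cols)))
Cs=np.array(Cs); print(Cs.T)
k=np.polyfit(Cs[:,0],Cs[:,1],1); print("axis du/dv",k[0],"u at v=24:",np.polyval(k,24))
print("brass",[(y,x) for y in range(19,26) for x in range(22,31) if Rr[y,x]-B[y,x]>75 and G[y,x]>95])
for a in(14,16,18,20,22):
    d=R@np.array([-np.sin(np.radians(a)),0,np.cos(np.radians(a))])
    q=[proj(p,T+d*l)-c for l in(.045,.081,.095)]; print(a,(q[1]-q[0])[0]/(q[1]-q[0])[1],q)
E
python3 tilt.py
```

```text
[[12.    13.    14.    15.    16.    17.    18.    19.    20.   ]
 [28.75  28.3   28.889 28.375 29.    29.5   28.    28.    28.   ]
 [ 8.    10.     9.     8.     7.     8.     5.     5.     5.   ]]
axis du/dv -0.07587962962963037 u at v=24: 27.927839506172848
brass [(23, 26), (23, 27), (24, 26), (24, 27)]
14 -0.21433376426851788 [array([30.981, 11.553]), array([28.834, 21.571]), array([28.024, 25.348])]
16 -0.26152127294193067 [array([30.424, 11.304]), array([27.854, 21.13 ]), array([26.886, 24.835])]
18 -0.31061247293154287 [array([29.872, 11.04 ]), array([26.882, 20.664]), array([25.755, 24.292])]
20 -0.3618523244399952 [array([29.324, 10.76 ]), array([25.918, 20.171]), array([24.635, 23.719])]
22 -0.4155187022569734 [array([28.781, 10.466]), array([24.964, 19.654]), array([23.525, 23.117])]
```

```bash
python3 - <<'E'
from h import *
np.set_printoptions(precision=4,suppress=True)
p=cap("side"); s=r.sense(); T=s["tcp_pos"];R=s["ee_rot"]
c=proj(p,[.635,-.011,.12]).astype(int)-25
def aty(uv,y): o,d=ray(p,uv); return o+d*(y-o[1])/d[1]
d=R@np.array([-np.sin(np.radians(19)),0,np.cos(np.radians(19))]); tp=T+d*.095
tip=aty(c+[26.3,24.3],tp[1]); pad=aty(c+[24.4,29.4],-.0108)
print(T,"tip pred",tp,"tip seen",tip,"pad seen",pad,"diff",pad-tip)
f=p["frame"].astype(int)[c[1]:c[1]+50,c[0]:c[0]+50]; m=(f[...,2]-f[...,0]>90)&(f[...,1]>110)
for v in range(22,36): print(v,''.join('#' if m[v,u] else '.' for u in range(18,48)))
E
```

```text
[ 0.6054 -0.0129  0.2144] tip pred [ 0.6363 -0.0112  0.1246] tip seen [ 0.6331 -0.0112  0.1248] pad seen [ 0.6403 -0.0108  0.1055] diff [ 0.0071  0.0004 -0.0194]
22 ..............................
23 ..............................
24 ..............................
25 ..............................
26 ..............................
27 .....###......................
28 ....######....................
29 ....######....................
30 ....#######...................
31 .....########.................
32 ........#######...............
33 ..........#######.............
34 ............#######...........
35 ..............#######.........
```

Call:
apply_moves:
  moves:
    - [[-0.0015,0.0004,0.004],0]
    - [[-0.0015,0,0.004],0]
    - [[-0.0014,0,0.004],0]
    - [[-0.0014,0,0.004],0]
    - [[0,0,0],0]

```text
time_s: 22.55
tcp_pos: [0.611, -0.0121, 0.1966]
ee_rot: [[-0.998, -0.055, -0.002], [-0.055, 0.998, -0.0], [0.002, -0.0, -1.0]]
wrist_force: [-0.7, 0.0, -0.4]
gripper_width: 0.158
gripper_force: 30.0
```

```bash
cat > f.py <<'E'
from h import *
np.set_printoptions(precision=4,suppress=True)
F=[];X=[]
for i in range(8):
    p=cap("side"); s=r.sense(); F.append(s["wrist_force"]); X.append(s["tcp_pos"])
print("F",np.mean(F,0),np.std(F,0),"T",np.mean(X,0),s["ee_rot"][:,0],s["time_s"])
c=proj(p,[.635,-.011,.12]).astype(int)-25
f=p["frame"].astype(int)[c[1]:c[1]+50,c[0]:c[0]+50]; m=f[...,2]-f[...,0]
for v in range(22,33): print(v,m[v,20:34])
E
python3 f.py
```

```text
F [ 0.2363  0.2889 -1.0525] [0.5133 0.3375 0.5355] T [ 0.6111 -0.0121  0.1979] [-0.9985 -0.0549 -0.0003] 22.95
22 [78 67 68 76 38  2  4  4  3  6 47 80 75 76]
23 [60 32 45 66 29  1  6  4  2 21 63 77 76 76]
24 [22 -6 11 30 12  3  5  4  0 35 78 78 75 77]
25 [ 2 -4 -5  0  2  4  3  1 11 54 79 76 78 75]
26 [-2 -1 -5 -6  4 13 15 10 31 69 79 79 79 76]
27 [-1 -4 24 79 87 62 39 17 18 41 61 77 81 75]
28 [ -2  18 134 146 126 121 145 111 -13  -2  19  45  60  72]
29 [ -1  25 163 166 144 151 164 150  38 -10  -6  -2  19  36]
30 [ -2   5 136 165 163 161 161 162 144  79  10  -8  -6  -1]
31 [ -2  -9  68 135 162 162 161 162 161 159 140  79  10 -11]
32 [  2  -2  -1  41  83  94 105 158 165 161 162 160 140  80]
```

Call:
apply_moves:
  moves:
    - [[-0.0003,0,0.001],0]
    - [[-0.0004,0,0.001],0]
    - [[-0.0003,0,0.001],0]
    - [[0,0,0],0]

```text
time_s: 23.28
tcp_pos: [0.6122, -0.012, 0.195]
ee_rot: [[-0.998, -0.055, 0.0], [-0.055, 0.998, -0.0], [-0.0, -0.0, -1.0]]
wrist_force: [-1.0, -0.0, 0.9]
gripper_width: 0.156
gripper_force: 30.0
```

```bash
python3 f.py
```

```text
F [-0.4353  0.2925  0.4681] [0.3306 0.5986 0.3513] T [ 0.6122 -0.012   0.1951] [-0.9985 -0.0549 -0.0002] 23.6833
22 [76 67 70 77 37  4  4  5  4  5 48 79 75 74]
23 [58 33 45 66 29  1  4  5  2 22 63 78 79 76]
24 [25 -3  9 26 11  3  5  4  1 38 77 78 76 79]
25 [ 2 -1  1  0  1  4  4  3  4 49 78 78 76 80]
26 [-2  0 -2 -4  0  1  3  0 24 64 79 78 78 78]
27 [-1 -6 27 81 68 30 16  5 15 41 61 76 82 76]
28 [ -2  22  78 105  90  75 135 112 -12   0  20  42  61  70]
29 [ -3  25 143 166 133 123 164 151  37 -12  -6   0  18  38]
30 [ -2   5 137 164 163 162 161 163 141  79  11 -10  -7   0]
31 [  0  -5  67 134 161 163 161 164 162 159 139  79  10 -10]
32 [  1  -1  -2  40  84  97 105 158 164 160 162 159 139  80]
```

Call:
apply_moves:
  moves:
    - [[-0.0004,0,0.001],0]
    - [[-0.0003,0,0.001],0]
    - [[0,0,0],0]

```text
time_s: 23.93
tcp_pos: [0.6129, -0.012, 0.1929]
ee_rot: [[-0.998, -0.055, 0.0], [-0.055, 0.998, -0.0], [-0.0, -0.0, -1.0]]
wrist_force: [-0.7, 0.2, 2.7]
gripper_width: 0.155
gripper_force: 30.0
```

```bash
python3 f.py
```

```text
F [-0.3728 -0.1173  1.5608] [0.39   0.3353 0.3886] T [ 0.6129 -0.012   0.1931] [-0.9985 -0.0549 -0.0001] 24.3333
22 [77 69 71 77 37  3  4  5  5  6 47 80 76 78]
23 [57 32 44 65 29  2  5  4  2 22 65 78 76 78]
24 [25 -3 11 26 12  2  5  3  0 38 76 78 77 76]
25 [ 2  0  0 -1  2  4  6  3  6 49 79 77 77 78]
26 [-4  0 -5 -2  2  3  3  2 17 60 80 81 79 77]
27 [-2 -3 26 78 51  6 -2 -2  7 36 62 76 80 75]
28 [  0  21  77 106  83  41 119 104 -11   0  22  43  61  71]
29 [ -1  26 142 166 137 120 164 152  39 -11  -7   0  16  37]
30 [ -3   4 137 165 165 161 162 163 144  78   9 -11  -8  -1]
31 [ -1  -7  69 134 162 163 159 163 162 160 139  80  11 -11]
32 [  2  -2  -1  42  83  95 106 158 162 160 164 160 140  79]
```

Call:
apply_moves:
  moves:
    - [[-0.0002,0,0.0007],0]
    - [[0,0,0],0]
    - [[0,0,0],0]

```text
time_s: 24.58
tcp_pos: [0.6131, -0.012, 0.1923]
ee_rot: [[-0.998, -0.055, 0.0], [-0.055, 0.998, 0.0], [-0.0, 0.0, -1.0]]
wrist_force: [-0.4, 0.4, 2.4]
gripper_width: 0.159
gripper_force: 30.0
```

```bash
python3 f.py | head -1; python3 see.py final
```

```text
F [-0.4115  0.2754  1.9833] [0.6137 0.5388 0.4478] T [ 0.613  -0.012   0.1923] [-0.9985 -0.0549 -0.0001] 24.9833
[ 0.613  -0.012   0.1923] [-0.9985 -0.0549 -0.0001] [-0.656  -1.1378  1.7573] 25.0833
top tip pred [205.4402 198.3532] pad pred [206.8012 207.0682] {'pad': [[222.0, 184.0]], 'probe_tip': []}
side tip pred [188.9384 243.9833] pad pred [198.9106 238.744 ] {'pad': [[191.0, 251.0]], 'probe_tip': []}
```

View pics/final.png

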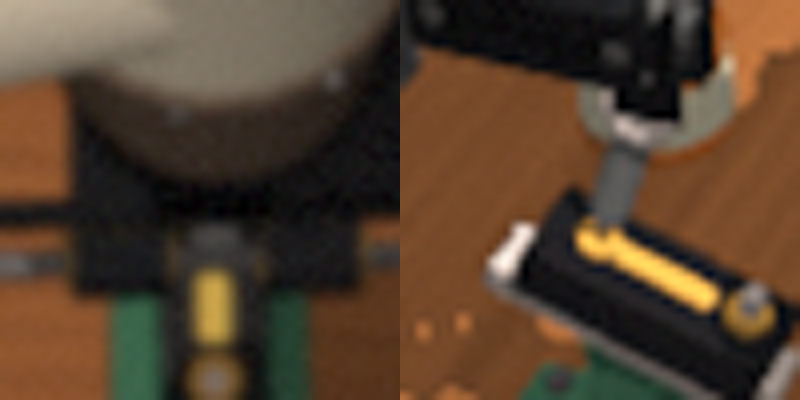

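The side view shows the tip on the pad centre at about (602,240). The probe is square to the block, and the axial force is about 3.1 N, which means the tip is roughly half-way in. Handing in.

```bash
python3 -c "
from station import r
print(r.finish_job())"
```

```text
the job is handed in; nothing more can be done
None
```

The job is handed in at about 25 s: the block lies flat on the bar against the lip, about 1 mm off centre, and the probe is held on the pad centre to within about 2 mm, within about 2° of square, its tip pressed in about 5 mm.

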